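# Roll the filter wheel into its dock

## Robot

A 7-joint arm with a two-finger parallel gripper is mounted at the origin on the work surface. World frame = base frame: x ahead of the robot, y to its left, z up, the work surface at z = 0. Lengths are in m, angles in rad, forces in N, time in s.
With the tool pointing down it reaches from about 0.35 to 0.9 m from the base axis. Payload 8.1 kg.
Tool frame: the origin (TCP) lies midway between the tips of the shut fingers; the grasp point (between the pads) lies 19 mm behind it; z points along the fingers, y is the line along which they close (so a half turn about z gives the same grasp; the last joint's range is limited). The gripper opens to 92 mm and grips with 3 to 60 N. Pads are 19 mm wide; open, the fingers measure 130 mm over their backs; the gripper's body (75 mm by 190 mm) begins 47 mm behind the grasp point.
Start: joints at [1.23, 0.434, 0.025, 1.573, -0.012, 1.134, -0.075], TCP at [0.147, -0.607, 0.227] pointing down, gripper open.
Joint ranges: [-2.62, 2.62], [-0.44, 2.09], [-1.27, 1.32], [0.08, 2.57], [-1.32, 4.46], [0.12, 2], [-2.74, 2.74]. Speed limits (rad/s): [2.22, 2.22, 3.01, 3.01, 3.14, 3.14, 3.14].

## Interface

Orientations are given as a rotation vector (axis times angle).
In Python, from cell import arm gives the robot as it stands.
- The arm moves only by the tool move_arm, never from a script. Its argument "motion" is a list of rows, each an object of numbers: "tx", "ty", "tz": the shift along the tool's x, y, z normalised to -1 to 1, where 1 is 1000 mm; "twist": the turn about the tool's z normalised to -1 to 1, where 1 is pi/2 rad. In form: [{"tx": .., "ty": .., "tz": .., "twist": ..}, ...]. A call has 1 to 12 rows; each row shifts and turns the commanded pose from where the row before left it, along the tool's axes as they then stand; what a row does not reach is not made up. A row lasts 1/10 s, in which the tool goes at most 50 mm and 8.59 degrees, less where a joint would pass 70% of its speed; a pose out of reach is approached as far as the arm can. A call with a number of a shift or a turn outside -1 to 1 is refused whole. A call with a gripper value outside its range is refused whole. "gripper" is the gripper's target within -1 to 1 (shut at 1, half-way at 0, fully open at -1), set as the call begins (left out, the last holds). The fingers move at their own pace and stop on an object; "squeeze" is the grip in N (left out, the last holds). Time passes only in rows, so rows that do not move let the fingers close. It gives the time, the measured TCP pose, the force, the opening and the grip force at its end, in the units of the state.
- arm.observe(): the state, without advancing time (a new reading comes with each control period).
- arm.get_image(name): name is "scene" or "top" or "wrist"; returns the picture (480x640x3 uint8, red, green, blue); there is no depth.
- arm.calibration(name): a dict with "K" (3x3 intrinsics, pixels), "k1" (the pictures are not rectified: a ray, as slopes to the right and down, at radius r is drawn at 1 + k1 r^2 times it, then the intrinsics apply), "T" (4x4, takes a point from camera to world coordinates). Camera axes: x right, y down, z forward; pixel columns grow to the right and rows downward; lengths in m; the calibration is good to about 2 mm. A picture is of the moment at which its call begins: read the wrist's pose just before it. calibration takes no time and is no camera call; for the wrist camera it gives the pose at the moment of the call.
- arm.sign_off(): hands the job in; it is judged then, once.
Trained networks look in the newest picture that a camera, given by its name, has taken for a name from the list of things; names that differ only in an ending like _2 or _b are one class to them, and where a whole thing is asked for, a point or a joint stands for the part that bears it (a point fixed in the world has none). Each returns a list of dicts, best first, with "conf" (0 to 1); they miss things now and then, are a little off and sometimes report something else, mostly with a low value. They report only what shows in the picture. A call takes as long as a camera call. They do not tell look-alikes from the thing itself.
- arm.look_for(camera, query): "point" ([column, row] as shares, 0 to 1, of the picture: columns of its width, rows of its height, amid what is visible of it).
- arm.regions_of(camera, query): "region" (480x640 bool, what is visible of it) and "point" ([column, row] as shares, 0 to 1, of the picture: columns of its width, rows of its height, amid what is visible of it).
- arm.place_of(camera, query): "point" ([column, row] as shares, 0 to 1, of the picture: columns of its width, rows of its height: a listed point, or the origin of a listed thing).
The state is a dict: "clock": time; "joints": joint angles; "dq": joint speeds; "joint_efforts": joint torques, N m; "position": TCP position; "ee_rot": TCP orientation; "force": force on the tool from outside, world axes, zero at the start; "ft_torque": the same for the moment, N m; "width": opening from 0.0 (shut) to 1.0 (fully open); "gripper_force": force on a finger pad.
Only numpy, scipy, OpenCV 4.12 (cv2) and the standard library are available. Lean on these libraries where they do the work, as an engineer would, in place of code of your own. Each camera call takes 0.05 s, during which the arm holds its last target. There are 200 camera calls.

## Task

Roll the filter wheel on its rim out of its parking notch, along the track and over the low sill until it sits fully home in the dock, then swing the keeper arm shut behind it and let everything go. Keep the wheel upright with its rim running on the plate so that it really turns (do not lift, carry or drag it), bear on it only gently (never more than 30 N between wheel and track), and leave the other things on the bench where they are.

Things in the scene. Friction and masses are not known exactly. Their poses are not given: they have to be found in the camera images.
- wheel_center (a point): Centre of the loose filter wheel: aluminium disc 90 mm across, 24 mm thick, six windows, on its rim, about 0.36 kg. A steel hub cone sticks out 8 mm on each face to a flat end 8 mm across (40 mm over the ends): pinched there it still turns (firmer pinch, more drag) if its rim bears on the plate hard enough. Own y = axle, own z = to a small dark index hole, on top at the start; axes turn with it.
- parking (a point): Point on the plate's top under the wheel's start, 205 mm before the dock point, 30 mm above the bench, between two rounded ridges 1.5 mm high. The aluminium plate (330 mm long, fixed) slopes up or down towards the dock by up to 1.7 degrees, differently every time, pivoting here: its exact height under the wheel must be felt.
- dock (a point): Point on the plate's top under the wheel's centre when fully home; x points along the track from parking notch to back stop, y left, z up out of the plate. Slot 31 mm wide between black cheeks 12 mm high, flared entry; rounded sill 3 mm high with its crest 18.5 mm before this point; back stop's face 47.5 mm beyond it. The wheel then stands on the plate between sill and stop.
- keeper (a joint): Angle of the keeper, a flat steel bar 95 mm long on an upright pivot right of the track (looking along dock x). 0 = shut, straight across the track behind the docked wheel; starts 1.6 to 2.3 rad open, pointing back along the track or away from it. Opens (grows) counter-clockwise seen from above, 0 to 2.4 rad; light (under 2 N at the pin), stays where it is left.
- keeper_pin (a point): Middle of the upright black pin on the keeper arm by which it is swung: 12 mm thick, 36 mm high (18 mm above and below this point), 65 mm from the pivot axis. The arm's bar is just under the pin.
- keeper_pivot (a point): Point on the pivot axis of the keeper at the height of the pin's middle: 70 mm before the dock point and 75 mm to the right of the track's middle line, 50 mm above the plate.
- rotary_stage: bystander, small rotary stage 70 mm square, 28 mm high, lying on the bench; origin under its centre
- hex_driver: bystander, screwdriver 160 mm long lying on the bench
- solvent: bystander, white bottle 56 mm across and 130 mm high
- dish: bystander, glass dish 80 mm across and 18 mm high
- lens_barrel: bystander, dark lens barrel 38 mm across and 45 mm high
- spacer: bystander, aluminium ring 44 mm across and 10 mm high
- sample_jar: bystander, glass jar 40 mm across and 50 mm high
Things that resemble listed ones, but are neither listed nor needed, are in the scene too. What is shaped like the part that bears wheel_center but blue, pink or red is not meant.

How it is judged:
On the way, in this order (a step that is already met when the one before it is completed fails the run):
1. the wheel has rolled about half a turn: its index hole has come round to the bottom (within 0.44 rad) before it reaches the dock (angle between wheel_center's own z axis and vertical above 2.7 rad and x of wheel_center in the frame of dock below -0.02 m), for 0.1 s.
2. the wheel sits in the dock, on the plate between sill and stop, with the keeper still open (x of wheel_center in the frame of dock above -0.005 m and z of wheel_center in the frame of dock below 0.047 m and value of joint keeper above 0.8 rad), for 0.2 s.
3. the keeper is shut (value of joint keeper below 0.15 rad), for 0.2 s.
At the end, for the whole second after the job is handed in: The wheel stands upright (within 0.15 rad) at rest on the plate in the dock, its centre within 5 mm of the dock point along the track, and the keeper is shut to within 0.15 rad (x of wheel_center in the frame of dock between -0.005 and 0.005 m and z of wheel_center in the frame of dock below 0.047 m and angle between wheel_center's own y axis and vertical between 1.42 and 1.72 rad and value of joint keeper below 0.15 rad and angular speed of wheel below 0.3 rad/s); the robot touches nothing.
It fails at once if the wheel leans more than 0.3 rad (angle between wheel_center's own y axis and vertical below 1.27 rad or angle between wheel_center's own y axis and vertical above 1.87 rad).
It fails at once if the wheel is lifted: its centre is more than 53 mm above the plate (45 mm when it stands on it) (z of wheel_center in the frame of dock above 0.053 m).
It fails at once if more than 30 N between wheel and track (contact force between wheel and track_foot above 30 N).
It fails at once if a bystander is moved more than 30 mm (distance of any of rotary_stage, hex_driver, solvent, dish, lens_barrel, spacer, sample_jar from where it was at the start of the episode above 0.03 m).
It also fails if it takes over 72 s, if anything falls off the work surface, if the arm or the gripper's body presses on something with over 40 N, if the wrist force passes 120 N, or if a joint passes its speed limit or range.

## Working session

There is one attempt and no reset: what is moved stays moved. The work goes in short steps, Python scripts to look and compute and a tool call to move; the robot and the scene stay as the last step left them, time stands still between calls to the robot, and variables do not carry over. Pictures are saved under pics/ and viewed, at most 10 in all, crops included, and the job is handed in when it is done.

Besides the shell and the picture viewer there is one more tool, called after ">>>" as name(argument=value, ...) on one line, values as JSON. move_arm: Moves the arm, as the interface text tells. Scaled input: -1 to 1 covers 1000 mm each way for a shift and pi/2 rad each way for a turn. Its arguments: {"type":"object","properties":{"motion":{"type":"array","items":{"type":"object","properties":{"tx":{"type":"number"},"ty":{"type":"number"},"tz":{"type":"number"},"twist":{"type":"number"}}}},"gripper":{"type":"number"},"squeeze":{"type":"number"}},"required":["motion"]}

```bash
ls; mkdir -p pics
cat > h.py <<'E'
import numpy as np, cv2
from cell import arm
from scipy.spatial.transform import Rotation as R
def save(im,n): cv2.imwrite('pics/'+n,cv2.cvtColor(im,cv2.COLOR_RGB2BGR))
def ray(c,px,cal=None):
    cal=cal or arm.calibration(c);K=np.array(cal['K']);T=np.array(cal['T']);k=cal['k1']
    d=np.array([(px[0]-K[0,2])/K[0,0],(px[1]-K[1,2])/K[1,1]]);u=d.copy()
    for _ in range(20): u=d/(1+k*(u@u))
    v=T[:3,:3]@np.array([u[0],u[1],1]);return T[:3,3],v
def onz(c,px,z,cal=None):
    o,v=ray(c,px,cal);return o+v*(z-o[2])/v[2]
def proj(c,p,cal=None):
    cal=cal or arm.calibration(c);K=np.array(cal['K']);T=np.array(cal['T']);k=cal['k1']
    q=T[:3,:3].T@(np.array(p)-T[:3,3]);u=q[:2]/q[2];u=u*(1+k*(u@u));return np.array([K[0,0]*u[0]+K[0,2],K[1,1]*u[1]+K[1,2]])
def tri(a,b):
    (o1,v1),(o2,v2)=a,b
    A=np.stack([v1,-v2],1);s=np.linalg.lstsq(A,o2-o1,rcond=None)[0]
    p,q=o1+v1*s[0],o2+v2*s[1];return (p+q)/2,np.linalg.norm(p-q)
E
python3 - <<'E'
from h import *
for c in ['scene','top']:
    save(arm.get_image(c),c+'0.png')
    for q in ['wheel_center','parking','dock','keeper_pin','keeper_pivot']:
        print(c,q,[(np.round(np.array(d['point'])*[640,480]).tolist(),round(d['conf'],2)) for d in arm.place_of(c,q)[:4]])
o=arm.observe();print(o)
for c in ['scene','top','wrist']:print(np.round(np.array(arm.calibration(c)['T']),3).tolist())
E
```

```text
pics
scene wheel_center [([283.0, 216.0], 0.89), ([279.0, 333.0], 0.79), ([335.0, 168.0], 0.68), ([426.0, 215.0], 0.58)]
scene parking [([283.0, 225.0], 0.82)]
scene dock [([375.0, 260.0], 0.96), ([228.0, 181.0], 0.69), ([279.0, 218.0], 0.17)]
scene keeper_pin [([294.0, 260.0], 0.97), ([259.0, 142.0], 0.26)]
scene keeper_pivot [([328.0, 260.0], 0.65)]
top wheel_center [([252.0, 335.0], 0.87), ([349.0, 234.0], 0.83), ([274.0, 162.0], 0.78), ([359.0, 324.0], 0.63)]
top parking []
top dock [([263.0, 265.0], 0.98)]
top keeper_pin [([308.0, 206.0], 0.9)]
top keeper_pivot [([286.0, 221.0], 0.84), ([444.0, 317.0], 0.6)]
{'clock': 0.6, 'joints': array([ 1.23038644,  0.43448466,  0.02498304,  1.57323705, -0.01155267,
        1.13401997, -0.07506478]), 'dq': array([-6.63553092e-04, -1.08810070e-03,  8.01021587e-05, -3.86224506e-04,
        2.15254484e-03,  2.22058597e-03,  1.91111804e-03]), 'joint_efforts': array([-7.41627355e-04, -6.67343974e+01,  9.83390696e-01, -3.14691067e+01,
       -6.06619916e-02,  3.28359450e-02,  1.10130329e-04]), 'position': array([ 0.14719709, -0.60740556,  0.22673684]), 'ee_rot': array([ 3.11940787e+00,  3.72647825e-01, -7.44257109e-05]), 'force': array([-0.58930661, -0.08079447, -0.12347336]), 'ft_torque': array([ 0.04598852,  0.00875483, -0.0044722 ]), 'gripper_force': 0.0, 'width': 1.0008701350477447}
[[-0.631, 0.608, -0.482, 1.088], [0.775, 0.492, -0.396, 0.428], [-0.004, -0.624, -0.782, 0.98], [0.0, 0.0, 0.0, 1.0]]
[[-0.015, -0.99, 0.137, 0.403], [-1.0, 0.015, -0.006, -0.028], [0.004, -0.137, -0.991, 1.061], [0.0, 0.0, 0.0, 1.0]]
[[0.235, -0.93, -0.281, 0.224], [-0.972, -0.225, -0.068, -0.589], [0.0, 0.289, -0.957, 0.385], [0.0, 0.0, 0.0, 1.0]]
```

View pics/scene0.png

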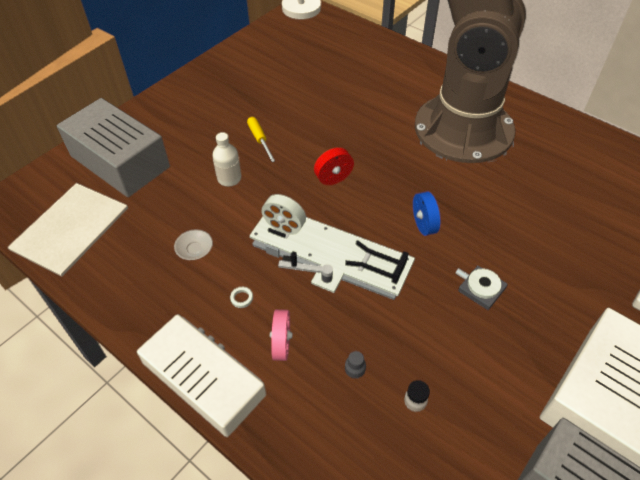

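View pics/top0.png

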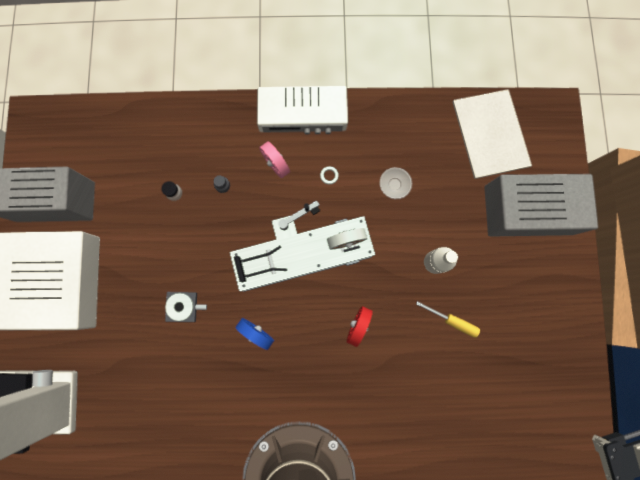

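The picture shows four wheel-shaped candidates. They are silver at scene (283,216) / top (349,234), red at (335,168), blue at (426,215) and pink at (279,333). Silver is the wheel, because it stands on the white plate at the end away from the cheeks. The dock is at top (263,265) and the keeper pin at top (308,206).

Run:
```python
from h import *
pts={'wheel':((283,216),(349,234)),'dock':((375,260),(263,265)),'pin':((294,260),(308,206)),'piv':((328,260),(286,221))}
for n,(s,t) in pts.items(): print(n,*[np.round(x,4) for x in tri(ray('scene',s),ray('top',t))])
im=arm.get_image('top');save(cv2.resize(im[190:300,220:390],None,fx=4.5,fy=4.5,interpolation=cv2.INTER_CUBIC),'topcrop.png')
```

```text
wheel [ 0.5514 -0.1186  0.0791] 0.0103
dock [0.4909 0.0767 0.0305] 0.0017
pin [ 0.6188 -0.0287  0.077 ] 0.0065
piv [0.5825 0.0231 0.0833] 0.0105
```

View pics/topcrop.png

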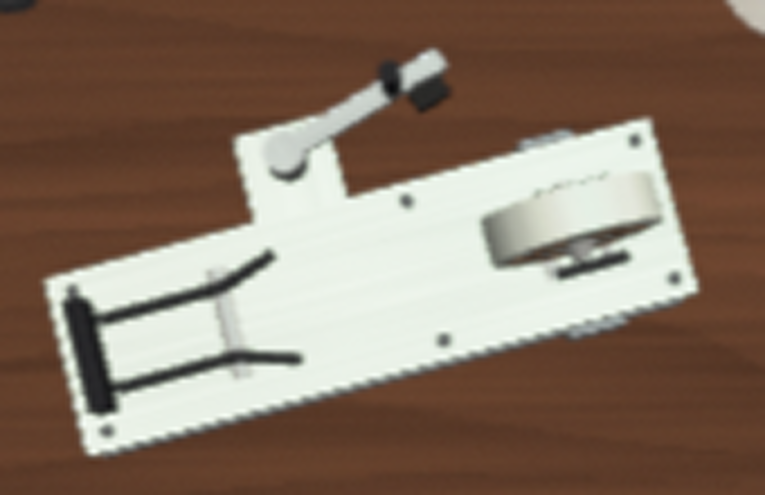

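The crop confirms the silver wheel on the plate with no coloured body. I'm moving the wrist camera over the track.

>>> move_arm(motion=[{"tx": 0.033, "ty": -0.035, "tz": -0.006}, {"tx": 0.033, "ty": -0.035, "tz": -0.006}, {"tx": 0.033, "ty": -0.035, "tz": -0.006}, {"tx": 0.033, "ty": -0.035, "tz": -0.006}, {"tx": 0.033, "ty": -0.035, "tz": -0.006}, {"tx": 0.033, "ty": -0.035, "tz": -0.006}, {"tx": 0.033, "ty": -0.035, "tz": -0.006}, {"tx": 0.033, "ty": -0.035, "tz": -0.006}, {"tx": 0.033, "ty": -0.035, "tz": -0.006}, {"tx": 0.033, "ty": -0.035, "tz": -0.006}, {"tx": 0.033, "ty": -0.035, "tz": -0.006}, {"tx": 0.033, "ty": -0.035, "tz": -0.006}])

```text
invalid input
```

>>> move_arm(motion=[{"tx": 0.033, "ty": -0.035}, {"twist": -0.095}, {"twist": -0.095}, {"twist": -0.095}, {"twist": -0.095}, {"twist": -0.095}, {"twist": -0.095}, {"twist": -0.095}, {"twist": -0.095}, {"twist": -0.095}, {"twist": -0.095}, {"twist": -0.09}])

```text
invalid input
```

Run:
```python
from h import *
o=arm.observe();print(o['clock'],o['position'],o['joints'],R.from_rotvec(o['ee_rot']).as_matrix().round(4).tolist())
cal=arm.calibration('wrist');save(arm.get_image('wrist'),'w1.png')
for q in ['wheel_center','parking','dock','keeper_pin','keeper_pivot']:
  for d in arm.place_of('wrist',q)[:3]:
    p=np.array(d['point'])*[640,480]
    z={'wheel_center':.075,'parking':.03,'dock':.03,'keeper_pin':.08,'keeper_pivot':.08}[q]
    print(q,p.round(1),round(d['conf'],2),onz('wrist',p,z,cal).round(4))
```

```text
0.65 [ 0.14719583 -0.60742956  0.22676521] [ 1.23039682  0.43445735  0.02501008  1.57320843 -0.01159272  1.13400332
 -0.07509035] [[0.9719, 0.2355, 0.0], [0.2355, -0.9719, -0.0001], [-0.0, 0.0001, -1.0]]
```

View pics/w1.png

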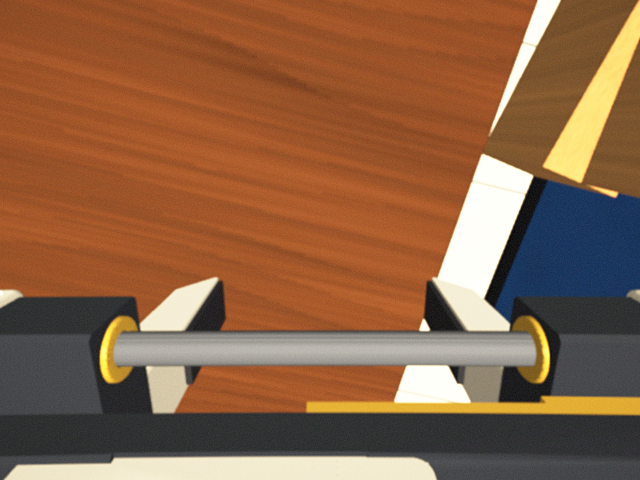

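The picture shows only the bench. The gripper fills rows above 280, and the move was refused, so I'm retrying with all keys given.

>>> move_arm(motion=[{"tx": 0.03, "ty": -0.03, "tz": -0.01, "twist": 0.0}], gripper=-1, squeeze=5)

```text
clock: 1.05
position: [0.1652, -0.5737, 0.2352]
ee_rot: [-3.12, -0.362, 0.005]
force: [0.3, 0.2, -0.3]
width: 1.003
gripper_force: 0.0
```

>>> move_arm(motion=[{"tx": 0.034, "ty": -0.031, "tz": -0.005, "twist": 0}, {"tx": 0.034, "ty": -0.031, "tz": -0.005, "twist": 0}, {"tx": 0.034, "ty": -0.031, "tz": -0.005, "twist": 0}, {"tx": 0.034, "ty": -0.031, "tz": -0.005, "twist": 0}, {"tx": 0.034, "ty": -0.031, "tz": -0.005, "twist": 0}, {"tx": 0.034, "ty": -0.031, "tz": -0.005, "twist": 0}, {"tx": 0.034, "ty": -0.031, "tz": -0.005, "twist": 0}, {"tx": 0.034, "ty": -0.031, "tz": -0.005, "twist": 0}, {"tx": 0.034, "ty": -0.031, "tz": -0.005, "twist": 0}, {"tx": 0.034, "ty": -0.031, "tz": -0.005, "twist": 0}, {"tx": 0.034, "ty": -0.031, "tz": -0.005, "twist": 0}, {"tx": 0.034, "ty": -0.031, "tz": -0.005, "twist": 0}], gripper=-1, squeeze=5)

```text
clock: 2.25
position: [0.479, -0.112, 0.2973]
ee_rot: [3.119, 0.372, 0.001]
force: [0.5, -0.9, -0.4]
width: 0.999
gripper_force: 0.0
```

>>> move_arm(motion=[{"tx": 0.034, "ty": -0.031, "tz": -0.005, "twist": 0}, {"tx": 0.034, "ty": -0.031, "tz": -0.005, "twist": 0}, {"tx": 0, "ty": 0, "tz": 0, "twist": -0.095}, {"tx": 0, "ty": 0, "tz": 0, "twist": -0.095}, {"tx": 0, "ty": 0, "tz": 0, "twist": -0.095}, {"tx": 0, "ty": 0, "tz": 0, "twist": -0.095}, {"tx": 0, "ty": 0, "tz": 0, "twist": -0.095}, {"tx": 0, "ty": 0, "tz": 0, "twist": -0.095}, {"tx": 0, "ty": 0, "tz": 0, "twist": -0.095}, {"tx": 0, "ty": 0, "tz": 0, "twist": -0.095}, {"tx": 0, "ty": 0, "tz": 0, "twist": -0.095}, {"tx": 0, "ty": 0, "tz": 0, "twist": -0.095}], gripper=-1, squeeze=5)

```text
clock: 3.45
position: [0.5297, -0.0374, 0.3068]
ee_rot: [2.03, 2.397, -0.0]
force: [0.1, -0.1, -0.2]
width: 0.998
gripper_force: 0.0
```

>>> move_arm(motion=[{"tx": 0, "ty": 0, "tz": 0, "twist": -0.085}, {"tx": 0, "ty": 0, "tz": 0, "twist": 0}, {"tx": 0, "ty": 0, "tz": 0, "twist": 0}], gripper=-1, squeeze=5)

```text
clock: 3.75
position: [0.5297, -0.0375, 0.3067]
ee_rot: [1.879, 2.518, 0.0]
force: [0.2, 0.4, -1.0]
width: 0.996
gripper_force: 0.0
```

```bash
cat > look.py <<'E'
import sys
from h import *
o=arm.observe();print(o['clock'],o['position'],o['joints'].round(3),R.from_rotvec(o['ee_rot']).as_matrix().round(4).tolist())
cal=arm.calibration('wrist');save(arm.get_image('wrist'),sys.argv[1])
for q in ['wheel_center','parking','dock','keeper_pin','keeper_pivot']:
  for d in arm.place_of('wrist',q)[:3]:
    p=np.array(d['point'])*[640,480]
    z={'wheel_center':.075,'parking':.03,'dock':.03,'keeper_pin':.08,'keeper_pivot':.08}[q]
    print(q,p.round(1),round(d['conf'],2),onz('wrist',p,z,cal).round(4))
E
python3 look.py w2.png
```

```text
3.75 [ 0.52970187 -0.03748997  0.3067242 ] [ 0.488  0.298 -0.669  1.636  0.192  1.274  0.072] [[-0.2844, 0.9587, 0.0], [0.9587, 0.2844, -0.0], [-0.0, 0.0, -1.0]]
wheel_center [531.3 178.4] 0.85 [0.7269 0.0425 0.075 ]
wheel_center [313.8 269.6] 0.84 [ 0.5417 -0.1168  0.075 ]
wheel_center [147.6 231.7] 0.7 [ 0.36   -0.1251  0.075 ]
parking [314.  258.1] 0.85 [ 0.5416 -0.1201  0.03  ]
dock [324.1  80.3] 0.69 [0.4964 0.0762 0.03  ]
keeper_pin [407.1 210.6] 0.84 [ 0.6159 -0.024   0.08  ]
keeper_pivot [395.2 152.3] 0.69 [0.5841 0.0284 0.08  ]
```

View pics/w2.png

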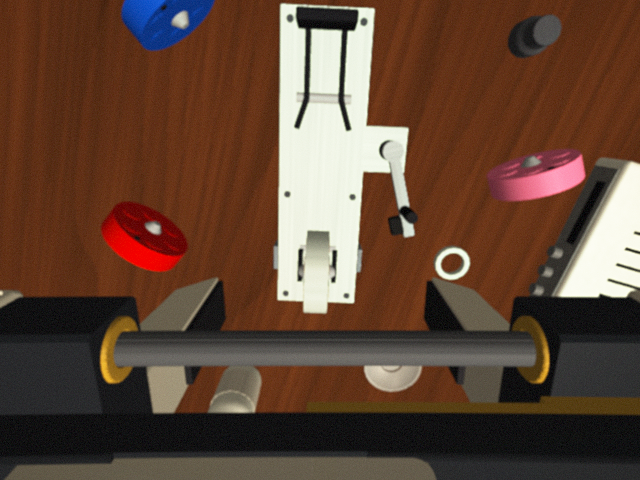

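Run:
```python
from h import *
cal=arm.calibration('wrist');im=cv2.imread('pics/w2.png')
cv2.imwrite('pics/w2c.png',np.hstack([cv2.resize(im[215:315,265:365],None,fx=4,fy=4,interpolation=cv2.INTER_CUBIC),cv2.resize(im[0:240,270:430][140:240,90:160],None,fx=4,fy=4,interpolation=cv2.INTER_CUBIC)]))
for n,p,z in [('sill',(324,98),.033),('cheekmid',(325,60),.042),('platefar',(327,7),.03),('platenear',(316,301),.03),('hubmid',(316.5,266),.075)]: print(n,onz('wrist',p,z,cal).round(4))
a=ray('wrist',(324.1,80.3),cal)
print('dock tri',tri(a,ray('scene',(375,260))),tri(a,ray('top',(263,265))))
for n,w,s in [('wheel',(313.8,269.6),(283,216)),('pin',(407.1,210.6),(294,260)),('piv',(395.2,152.3),(328,260))]: print(n,tri(ray('wrist',w,cal),ray('scene',s)))
print(cal['K'])
```

```text
sill [0.5011 0.0593 0.033 ]
cheekmid [0.4918 0.0938 0.042 ]
platefar [0.4794 0.1422 0.03  ]
platenear [ 0.5605 -0.1745  0.03  ]
hubmid [ 0.5436 -0.1116  0.075 ]
dock tri (array([0.49490716, 0.07757286, 0.03532674]), np.float64(0.004375859498429804)) (array([ 0.4949805 ,  0.08012102, -0.01149522]), np.float64(0.0003469888009011344))
wheel (array([ 0.54269326, -0.11969622,  0.06845088]), np.float64(0.0010401815253498034))
pin (array([ 0.61709017, -0.02479021,  0.077219  ]), np.float64(0.00168579428289819))
piv (array([0.58231673, 0.029182  , 0.08745188]), np.float64(0.0006256116651343075))
[[379.3116423    0.         324.372065  ]
 [  0.         379.3116423  235.26248597]
 [  0.           0.           1.        ]]
```

View pics/w2c.png

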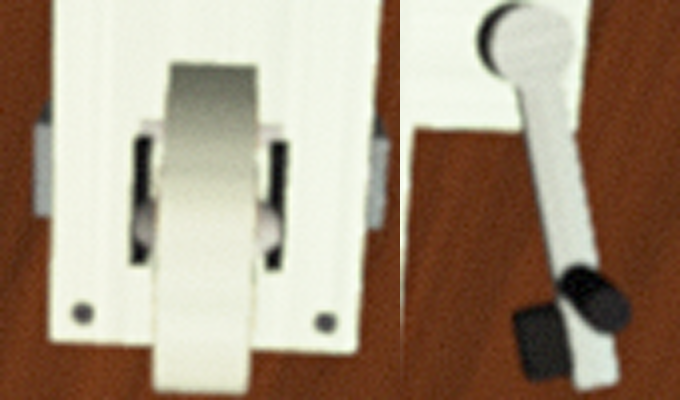

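The crop shows the wheel standing between the ridges with its hub ends at about image (301,270) and (332,271). The keeper pin is at (407,211) and its bar points back to the right. Next I align over the hub and descend.

>>> move_arm(motion=[{"tx": 0, "ty": 0, "tz": 0, "twist": 0.026}, {"tx": -0.042, "ty": -0.003, "tz": 0, "twist": 0}, {"tx": -0.042, "ty": -0.002, "tz": 0, "twist": 0}, {"tx": 0, "ty": 0, "tz": 0.04, "twist": 0}, {"tx": 0, "ty": 0, "tz": 0.04, "twist": 0}, {"tx": 0, "ty": 0, "tz": 0.04, "twist": 0}, {"tx": 0, "ty": 0, "tz": 0.03, "twist": 0}, {"tx": 0, "ty": 0, "tz": 0, "twist": 0}], gripper=-1, squeeze=3)

```text
clock: 4.85
position: [0.543, -0.1199, 0.153]
ee_rot: [-1.922, -2.477, 0.005]
force: [-1.0, 0.1, 0.6]
width: 1.0
gripper_force: 0.0
```

Run:
```python
from h import *
o=arm.observe();print(o['clock'],o['position'],o['force'],R.from_rotvec(o['ee_rot']).as_matrix().round(4).tolist())
cal=arm.calibration('wrist');save(arm.get_image('wrist'),'w3.png')
print(arm.place_of('wrist','wheel_center')[:2])
p=o['position'];d=np.array([-.2453,.9694,0]);l=np.array([-.9694,-.2453,0]);
print('t,s',p@d,p@l)
for x,n in [((-.25*d-.4995*l)+[0,0,.075],'hub')]:
  for y in (-.02,0,.02): print(proj('wrist',x+y*l,cal))
```

```text
4.85 [ 0.54302494 -0.11992662  0.15299684] [-1.02579987  0.09657072  0.61660539] [[-0.2488, 0.9685, -0.007], [0.9686, 0.2488, 0.0012], [0.0029, -0.0065, -1.0]]
[{'point': [0.0775, 0.4027], 'conf': 0.91}]
t,s -0.24946088657642368 -0.49699037528484247
[358.65119063 246.50025047]
[328.12256737 246.35733973]
[297.61975284 246.2176524 ]
```

View pics/w3.png

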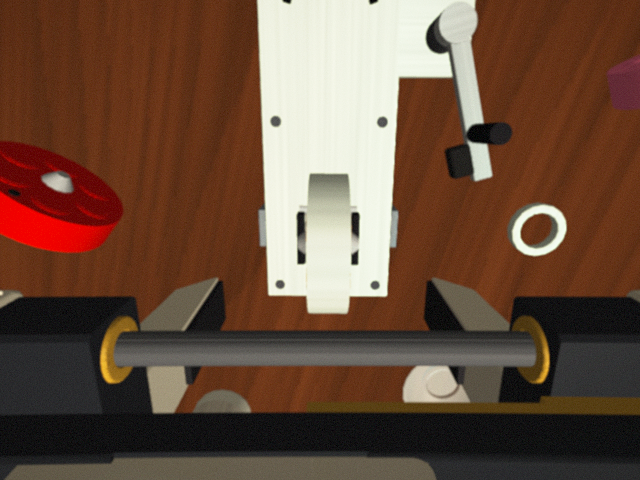

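The wheel is centred at column 328, 2.5 mm right of the finger mid-line, with its hub at about row 243. I'll correct that and descend.

>>> move_arm(motion=[{"tx": 0.001, "ty": 0.0025, "tz": 0.0, "twist": 0}, {"tx": 0, "ty": 0, "tz": 0.03, "twist": 0}, {"tx": 0, "ty": 0, "tz": 0.03, "twist": 0}, {"tx": 0, "ty": 0, "tz": 0.03, "twist": 0}, {"tx": 0, "ty": 0, "tz": 0, "twist": 0}, {"tx": 0, "ty": 0, "tz": 0, "twist": 0}, {"tx": 0, "ty": 0, "tz": 0, "twist": 0}], gripper=-1, squeeze=3)

```text
clock: 5.65
position: [0.5497, -0.1183, 0.0691]
ee_rot: [1.923, 2.48, 0.003]
force: [-0.2, -1.1, 1.0]
width: 1.001
gripper_force: 0.0
```

```bash
cat > st.py <<'E'
from h import *
o=arm.observe();p=o['position'];d=np.array([-.2453,.9694,0]);l=np.array([-.9694,-.2453,0])
print(o['clock'],p.round(4),'x_dock',round(p@d+.046,4),'y',round(p@l+.4995,4),'F',o['force'].round(2),'w',round(o['width']*92,1),o['gripper_force'],R.from_rotvec(o['ee_rot']).as_matrix().round(4).tolist())
E
python3 st.py
```

```text
5.65 [ 0.5497 -0.1183  0.0691] x_dock -0.2036 y -0.0044 F [-0.24 -1.14  1.04] w 92.1 0.0 [[-0.2491, 0.9685, 0.0035], [0.9685, 0.2491, -0.0006], [-0.0015, 0.0033, -1.0]]
```

>>> move_arm(motion=[{"tx": 0, "ty": 0, "tz": 0.0, "twist": 0}, {"tx": 0, "ty": 0, "tz": 0, "twist": 0}, {"tx": 0, "ty": 0, "tz": 0, "twist": 0}, {"tx": 0, "ty": 0, "tz": 0, "twist": 0}], gripper=-1, squeeze=3)

```text
clock: 6.05
position: [0.5481, -0.1184, 0.067]
ee_rot: [1.925, 2.482, 0.0]
force: [-1.0, -0.1, -0.1]
width: 1.0
gripper_force: 0.0
```

```bash
python3 st.py
python3 - <<'E'
from h import *
im=arm.get_image('wrist');save(im[100:400,120:520],'w4.png')
E
```

```text
6.05 [ 0.5481 -0.1184  0.067 ] x_dock -0.2032 y -0.0028 F [-0.96 -0.1  -0.12] w 92.0 0.0 [[-0.2491, 0.9685, 0.0004], [0.9685, 0.2491, -0.0002], [-0.0003, 0.0003, -1.0]]
```

View pics/w4.png

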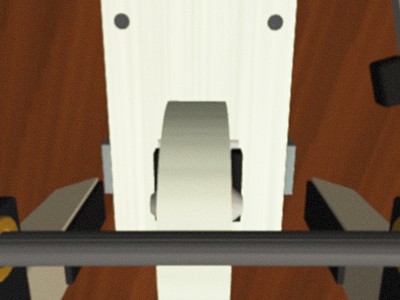

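The hub is mid at about column 317, against a finger mid-line of 325, so I shift 3 mm left, drop 6 mm and pinch.

>>> move_arm(motion=[{"tx": 0, "ty": -0.003, "tz": 0.003, "twist": 0}, {"tx": 0, "ty": 0, "tz": 0.003, "twist": 0}, {"tx": 0, "ty": 0, "tz": 0, "twist": 0}, {"tx": 0, "ty": 0, "tz": 0, "twist": 0}, {"tx": 0, "ty": 0, "tz": 0, "twist": 0}, {"tx": 0, "ty": 0, "tz": 0, "twist": 0}], gripper=-1, squeeze=3)

```text
clock: 6.7
position: [0.5452, -0.1191, 0.0608]
ee_rot: [1.925, 2.483, 0.0]
force: [-0.0, -0.6, 0.5]
width: 0.998
gripper_force: 0.0
```

>>> move_arm(motion=[{"tx": 0, "ty": 0, "tz": 0, "twist": 0}, {"tx": 0, "ty": 0, "tz": 0, "twist": 0}, {"tx": 0, "ty": 0, "tz": 0, "twist": 0}, {"tx": 0, "ty": 0, "tz": 0, "twist": 0}, {"tx": 0, "ty": 0, "tz": 0, "twist": 0}, {"tx": 0, "ty": 0, "tz": 0, "twist": 0}], gripper=0.0, squeeze=3)

```text
clock: 7.3
position: [0.5451, -0.1191, 0.0607]
ee_rot: [-1.925, -2.483, 0.0]
force: [0.0, -0.6, -0.1]
width: 0.537
gripper_force: 0.0
```

```bash
python3 st.py
```

```text
7.3 [ 0.5451 -0.1191  0.0607] x_dock -0.2031 y 0.0003 F [ 0.05 -0.65 -0.09] w 49.4 0.0 [[-0.2492, 0.9684, -0.0], [0.9684, 0.2492, -0.0], [-0.0, -0.0, -1.0]]
```

>>> move_arm(motion=[{"tx": 0, "ty": 0, "tz": 0, "twist": 0}, {"tx": 0, "ty": 0, "tz": 0, "twist": 0}, {"tx": 0, "ty": 0, "tz": 0, "twist": 0}, {"tx": 0, "ty": 0, "tz": 0, "twist": 0}, {"tx": 0, "ty": 0, "tz": 0, "twist": 0}], gripper=0.4, squeeze=4)

```text
clock: 7.8
position: [0.545, -0.1192, 0.0607]
ee_rot: [-1.925, -2.483, 0.0]
force: [-0.9, -1.0, 0.1]
width: 0.433
gripper_force: 4.0
```

```bash
python3 st.py
```

```text
7.8 [ 0.545  -0.1192  0.0607] x_dock -0.2032 y 0.0004 F [-0.94 -0.98  0.05] w 39.8 4.0000169510602746 [[-0.2492, 0.9685, -0.0001], [0.9685, 0.2492, -0.0001], [-0.0001, -0.0002, -1.0]]
```

>>> move_arm(motion=[{"tx": 0, "ty": 0, "tz": 0.001, "twist": 0}, {"tx": 0, "ty": 0, "tz": 0.001, "twist": 0}, {"tx": 0, "ty": 0, "tz": 0, "twist": 0}], gripper=0.4, squeeze=4)

```text
clock: 8.1
position: [0.5451, -0.1193, 0.059]
ee_rot: [1.925, 2.482, -0.0]
force: [-1.7, -1.3, 4.4]
width: 0.433
gripper_force: 4.0
```

>>> move_arm(motion=[{"tx": 0.005, "ty": 0, "tz": 0, "twist": 0}, {"tx": 0.005, "ty": 0, "tz": 0, "twist": 0}, {"tx": 0.005, "ty": 0, "tz": 0, "twist": 0}, {"tx": 0.005, "ty": 0, "tz": 0, "twist": 0}, {"tx": 0, "ty": 0, "tz": 0, "twist": 0}, {"tx": 0, "ty": 0, "tz": 0, "twist": 0}], gripper=0.4, squeeze=4)

```text
clock: 8.7
position: [0.5398, -0.0993, 0.0585]
ee_rot: [-1.924, -2.483, 0.0]
force: [-0.9, 1.4, -0.9]
width: 0.436
gripper_force: 4.0
```

```bash
python3 st.py
python3 - <<'E'
from h import *
im=arm.get_image('wrist')
for c in ['scene','wrist']: print(c,[(np.round(np.array(d['point'])*[640,480],1).tolist(),round(d['conf'],2)) for d in arm.place_of(c,'wheel_center')[:4]])
s=arm.get_image('scene')
save(np.hstack([cv2.resize(s[180:280,230:330],(400,400)),cv2.resize(im[130:400,120:520],(400,400))]),'w5.png')
E
```

```text
8.7 [ 0.5398 -0.0993  0.0585] x_dock -0.1827 y 0.0006 F [-0.9   1.44 -0.89] w 40.1 3.9999555174381385 [[-0.2499, 0.9683, -0.0006], [0.9683, 0.2499, 0.0003], [0.0004, -0.0005, -1.0]]
scene [([282.7, 216.1], 0.89), ([278.8, 333.2], 0.79), ([335.3, 168.1], 0.68), ([426.2, 215.2], 0.58)]
wrist []
```

View pics/w5.png

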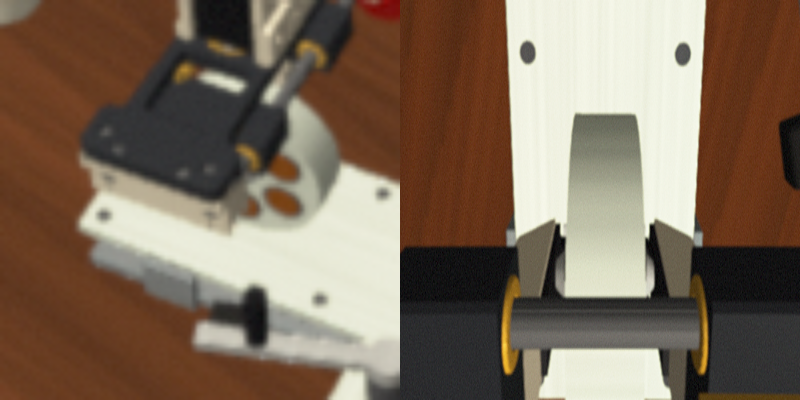

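The picture shows the wheel out of the notch, upright, about 20 mm forward and pinched by the hub. I'll bear down slightly and roll on while watching Fz.

>>> move_arm(motion=[{"tx": 0, "ty": 0, "tz": 0.0015, "twist": 0}, {"tx": 0.005, "ty": 0, "tz": 0, "twist": 0}, {"tx": 0.005, "ty": 0, "tz": 0, "twist": 0}, {"tx": 0.005, "ty": 0, "tz": 0, "twist": 0}, {"tx": 0.005, "ty": 0, "tz": 0, "twist": 0}, {"tx": 0, "ty": 0, "tz": 0, "twist": 0}, {"tx": 0, "ty": 0, "tz": 0, "twist": 0}], gripper=0.4, squeeze=4)

```text
clock: 9.6
position: [0.5351, -0.0802, 0.0572]
ee_rot: [1.924, 2.483, -0.0]
force: [-0.5, -0.1, -4.4]
width: 0.435
gripper_force: 4.0
```

>>> move_arm(motion=[{"tx": 0.005, "ty": 0, "tz": 0, "twist": 0}, {"tx": 0.005, "ty": 0, "tz": 0, "twist": 0}, {"tx": 0.005, "ty": 0, "tz": 0, "twist": 0}, {"tx": 0.005, "ty": 0, "tz": 0, "twist": 0}, {"tx": 0, "ty": 0, "tz": 0, "twist": 0}, {"tx": 0, "ty": 0, "tz": 0, "twist": 0}], gripper=0.4, squeeze=4)

```text
clock: 10.2
position: [0.5301, -0.0609, 0.0572]
ee_rot: [1.924, 2.483, -0.0]
force: [0.4, 1.3, -3.5]
width: 0.436
gripper_force: 4.0
```

```bash
python3 st.py
python3 - <<'E'
from h import *
im=arm.get_image('wrist');s=arm.get_image('scene')
save(np.hstack([cv2.resize(s[190:270,250:330],(400,400),interpolation=cv2.INTER_CUBIC),cv2.resize(im[130:400,120:520],(400,400))]),'w6.png')
E
```

```text
10.2 [ 0.5301 -0.0609  0.0572] x_dock -0.1431 y 0.0005 F [ 0.4   1.28 -3.52] w 40.1 3.9999117299885256 [[-0.2496, 0.9684, -0.0], [0.9684, 0.2496, -0.0002], [-0.0002, -0.0001, -1.0]]
```

View pics/w6.png

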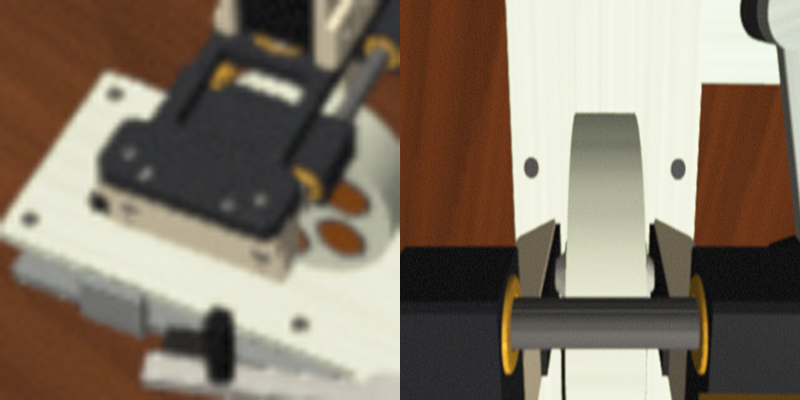

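The wheel is upright, but Fz ≈ -3.5 N means the pinch is carrying its weight because the plate falls away. I'll lower it until it bears.

>>> move_arm(motion=[{"tx": 0, "ty": 0, "tz": 0.001, "twist": 0}, {"tx": 0, "ty": 0, "tz": 0, "twist": 0}, {"tx": 0, "ty": 0, "tz": 0, "twist": 0}], gripper=0.4, squeeze=4)

```text
clock: 10.6
position: [0.5301, -0.0611, 0.0562]
ee_rot: [-1.925, -2.483, 0.0]
force: [-0.3, 0.0, -4.1]
width: 0.434
gripper_force: 4.0
```

>>> move_arm(motion=[{"tx": 0, "ty": 0, "tz": 0.001, "twist": 0}, {"tx": 0, "ty": 0, "tz": 0, "twist": 0}, {"tx": 0, "ty": 0, "tz": 0, "twist": 0}], gripper=0.4, squeeze=4)

```text
clock: 10.9
position: [0.5302, -0.0611, 0.0556]
ee_rot: [1.925, 2.482, -0.0]
force: [-1.5, -0.8, 4.3]
width: 0.43
gripper_force: 4.0
```

>>> move_arm(motion=[{"tx": 0, "ty": 0, "tz": 0.001, "twist": 0}, {"tx": 0, "ty": 0, "tz": 0, "twist": 0}, {"tx": 0, "ty": 0, "tz": 0, "twist": 0}], gripper=0.4, squeeze=4)

```text
clock: 11.2
position: [0.5303, -0.061, 0.0545]
ee_rot: [1.925, 2.482, 0.0]
force: [-3.1, -0.5, 4.5]
width: 0.432
gripper_force: 4.0
```

The wheel bears again, with pinch slip capping the down force at about 4.4 N. The plate slopes down about 1.6°, so I roll on with a matching descent.

>>> move_arm(motion=[{"tx": 0.005, "ty": 0, "tz": 0.00015, "twist": 0}, {"tx": 0.005, "ty": 0, "tz": 0.00015, "twist": 0}, {"tx": 0.005, "ty": 0, "tz": 0.00015, "twist": 0}, {"tx": 0.005, "ty": 0, "tz": 0.00015, "twist": 0}, {"tx": 0, "ty": 0, "tz": 0, "twist": 0}, {"tx": 0, "ty": 0, "tz": 0, "twist": 0}], gripper=0.4, squeeze=4)

```text
clock: 11.8
position: [0.5252, -0.0413, 0.0536]
ee_rot: [-1.924, -2.483, -0.0]
force: [-0.7, 0.5, -0.3]
width: 0.437
gripper_force: 4.0
```

```bash
python3 st.py
```

```text
11.8 [ 0.5252 -0.0413  0.0536] x_dock -0.1229 y 0.0005 F [-0.69  0.53 -0.32] w 40.2 3.9999902226202266 [[-0.2498, 0.9683, 0.0], [0.9683, 0.2498, 0.0], [0.0, 0.0, -1.0]]
```

>>> move_arm(motion=[{"tx": 0.005, "ty": 0, "tz": 0.0004, "twist": 0}, {"tx": 0.005, "ty": 0, "tz": 0.0002, "twist": 0}, {"tx": 0.005, "ty": 0, "tz": 0.0002, "twist": 0}, {"tx": 0.005, "ty": 0, "tz": 0.0002, "twist": 0}, {"tx": 0, "ty": 0, "tz": 0, "twist": 0}, {"tx": 0, "ty": 0, "tz": 0, "twist": 0}], gripper=0.4, squeeze=4)

```text
clock: 12.4
position: [0.5201, -0.022, 0.0526]
ee_rot: [-1.924, -2.483, 0.0]
force: [-1.1, 0.3, 0.5]
width: 0.437
gripper_force: 4.0
```

>>> move_arm(motion=[{"tx": 0.005, "ty": 0, "tz": 0.0002, "twist": 0}, {"tx": 0.005, "ty": 0, "tz": 0.0002, "twist": 0}, {"tx": 0.005, "ty": 0, "tz": 0.0002, "twist": 0}, {"tx": 0.005, "ty": 0, "tz": 0.0002, "twist": 0}, {"tx": 0, "ty": 0, "tz": 0, "twist": 0}, {"tx": 0, "ty": 0, "tz": 0, "twist": 0}], gripper=0.4, squeeze=4)

```text
clock: 13.0
position: [0.5153, -0.0026, 0.0519]
ee_rot: [1.924, 2.483, 0.0]
force: [0.3, 0.8, 1.7]
width: 0.436
gripper_force: 4.0
```

```bash
python3 st.py
```

```text
13.0 [ 0.5153 -0.0026  0.0519] x_dock -0.083 y 0.0006 F [0.25 0.79 1.73] w 40.1 4.000016582249373 [[-0.2497, 0.9683, 0.0002], [0.9683, 0.2497, 0.0], [-0.0, 0.0002, -1.0]]
```

>>> move_arm(motion=[{"tx": 0.005, "ty": 0, "tz": 0.0002, "twist": 0}, {"tx": 0.005, "ty": 0, "tz": 0.0001, "twist": 0}, {"tx": 0.005, "ty": 0, "tz": 0.0002, "twist": 0}, {"tx": 0.005, "ty": 0, "tz": 0.0001, "twist": 0}, {"tx": 0, "ty": 0, "tz": 0, "twist": 0}, {"tx": 0, "ty": 0, "tz": 0, "twist": 0}], gripper=0.4, squeeze=4)

```text
clock: 13.6
position: [0.5102, 0.0167, 0.0512]
ee_rot: [1.924, 2.483, 0.0]
force: [2.1, 0.3, 0.4]
width: 0.434
gripper_force: 4.0
```

>>> move_arm(motion=[{"tx": 0.005, "ty": 0, "tz": 0.0002, "twist": 0}, {"tx": 0.005, "ty": 0, "tz": 0.0001, "twist": 0}, {"tx": 0.005, "ty": 0, "tz": 0.0002, "twist": 0}, {"tx": 0.004, "ty": 0, "tz": 0.0001, "twist": 0}, {"tx": 0, "ty": 0, "tz": 0, "twist": 0}, {"tx": 0, "ty": 0, "tz": 0, "twist": 0}], gripper=0.4, squeeze=4)

```text
clock: 14.2
position: [0.5054, 0.035, 0.0506]
ee_rot: [-1.924, -2.483, 0.0]
force: [1.0, 0.0, 1.7]
width: 0.428
gripper_force: 4.0
```

```bash
python3 st.py
python3 - <<'E'
from h import *
for c in ['scene','wrist','top']:
  arm.get_image(c)
  for q in ['wheel_center','dock','keeper_pin','keeper_pivot']: print(c,q,[(np.round(np.array(d['point'])*[640,480],1).tolist(),round(d['conf'],2)) for d in arm.place_of(c,q)[:3]])
E
```

```text
14.2 [0.5054 0.035  0.0506] x_dock -0.044 y 0.001 F [1.05 0.03 1.65] w 39.4 4.000052569174386 [[-0.2495, 0.9684, -0.0001], [0.9684, 0.2495, -0.0001], [-0.0, -0.0001, -1.0]]
scene wheel_center [([356.0, 241.0], 0.89), ([280.4, 331.7], 0.88), ([332.9, 167.2], 0.78)]
scene dock [([377.1, 260.1], 0.78)]
scene keeper_pin [([295.7, 258.2], 0.95)]
scene keeper_pivot [([325.4, 259.7], 0.71)]
wrist wheel_center [([325.1, 196.0], 0.41)]
wrist dock [([326.3, 195.0], 0.63)]
wrist keeper_pin []
wrist keeper_pivot []
top wheel_center [([275.4, 159.5], 0.79), ([306.8, 206.6], 0.63)]
top dock []
top keeper_pin [([307.9, 206.9], 0.76), ([433.5, 263.2], 0.73)]
top keeper_pivot []
```

>>> move_arm(motion=[{"tx": 0.003, "ty": 0, "tz": 0.0001, "twist": 0}, {"tx": 0.003, "ty": 0, "tz": 0.0001, "twist": 0}, {"tx": 0, "ty": 0, "tz": 0, "twist": 0}, {"tx": 0, "ty": 0, "tz": 0, "twist": 0}, {"tx": 0, "ty": 0, "tz": 0, "twist": 0}], gripper=0.4, squeeze=7)

```text
clock: 15.45
position: [0.504, 0.0407, 0.0504]
ee_rot: [1.925, 2.483, -0.0]
force: [0.5, -0.2, 2.5]
width: 0.436
gripper_force: 7.0
```

>>> move_arm(motion=[{"tx": 0.003, "ty": 0, "tz": 0, "twist": 0}, {"tx": 0.002, "ty": 0, "tz": -0.0002, "twist": 0}, {"tx": 0.002, "ty": 0, "tz": -0.0005, "twist": 0}, {"tx": 0.002, "ty": 0, "tz": -0.0005, "twist": 0}, {"tx": 0, "ty": 0, "tz": 0, "twist": 0}, {"tx": 0, "ty": 0, "tz": 0, "twist": 0}], gripper=0.4, squeeze=7)

```text
clock: 16.05
position: [0.5018, 0.0495, 0.0517]
ee_rot: [1.925, 2.483, 0.0]
force: [1.5, -2.3, 4.4]
width: 0.436
gripper_force: 7.0
```

```bash
python3 st.py
```

```text
16.05 [0.5018 0.0495 0.0517] x_dock -0.0291 y 0.0009 F [ 1.52 -2.28  4.38] w 40.1 7.000081128408553 [[-0.2494, 0.9684, 0.0002], [0.9684, 0.2494, -0.0], [-0.0001, 0.0002, -1.0]]
```

>>> move_arm(motion=[{"tx": 0.003, "ty": 0, "tz": -0.0007, "twist": 0}, {"tx": 0.003, "ty": 0, "tz": -0.0005, "twist": 0}, {"tx": 0.003, "ty": 0, "tz": -0.0003, "twist": 0}, {"tx": 0.002, "ty": 0, "tz": 0, "twist": 0}, {"tx": 0, "ty": 0, "tz": 0, "twist": 0}, {"tx": 0, "ty": 0, "tz": 0, "twist": 0}], gripper=0.4, squeeze=7)

```text
clock: 16.65
position: [0.4985, 0.0601, 0.0529]
ee_rot: [-1.924, -2.483, 0.001]
force: [-0.9, 0.6, -1.3]
width: 0.432
gripper_force: 7.0
```

>>> move_arm(motion=[{"tx": 0.003, "ty": 0, "tz": 0.0003, "twist": 0}, {"tx": 0.003, "ty": 0, "tz": 0.0005, "twist": 0}, {"tx": 0, "ty": 0, "tz": 0, "twist": 0}], gripper=0.4, squeeze=7)

```text
clock: 16.95
position: [0.4971, 0.0665, 0.0522]
ee_rot: [-1.924, -2.483, 0.0]
force: [0.2, -0.1, -1.6]
width: 0.43
gripper_force: 7.0
```

```bash
python3 st.py
```

```text
16.95 [0.4971 0.0665 0.0522] x_dock -0.0115 y 0.0013 F [ 0.22 -0.1  -1.65] w 39.6 7.000029997234378 [[-0.25, 0.9683, -0.0005], [0.9683, 0.25, 0.0002], [0.0003, -0.0004, -1.0]]
```

>>> move_arm(motion=[{"tx": 0.003, "ty": 0, "tz": 0.0008, "twist": 0}, {"tx": 0.003, "ty": 0, "tz": 0.001, "twist": 0}, {"tx": 0.003, "ty": 0, "tz": 0.001, "twist": 0}, {"tx": 0.002, "ty": 0, "tz": 0.0007, "twist": 0}, {"tx": 0, "ty": 0, "tz": 0, "twist": 0}, {"tx": 0, "ty": 0, "tz": 0, "twist": 0}], gripper=0.4, squeeze=5)

```text
clock: 17.55
position: [0.4952, 0.0766, 0.049]
ee_rot: [1.924, 2.482, 0.001]
force: [1.9, 0.8, 3.1]
width: 0.433
gripper_force: 5.0
```

```bash
python3 st.py
```

```text
17.55 [0.4952 0.0766 0.049 ] x_dock -0.0012 y 0.0007 F [1.92 0.83 3.11] w 39.9 5.000113449211767 [[-0.2492, 0.9685, 0.0008], [0.9685, 0.2492, 0.0001], [-0.0002, 0.0008, -1.0]]
```

>>> move_arm(motion=[{"tx": 0.002, "ty": 0, "tz": 0.0003, "twist": 0}, {"tx": 0, "ty": 0, "tz": 0, "twist": 0}, {"tx": 0, "ty": 0, "tz": 0, "twist": 0}], gripper=0.4, squeeze=5)

```text
clock: 17.85
position: [0.4948, 0.0785, 0.0488]
ee_rot: [1.925, 2.482, 0.001]
force: [0.6, -0.6, 5.3]
width: 0.436
gripper_force: 5.0
```

>>> move_arm(motion=[{"tx": 0.0015, "ty": 0, "tz": 0, "twist": 0}, {"tx": 0, "ty": 0, "tz": 0, "twist": 0}, {"tx": 0, "ty": 0, "tz": 0, "twist": 0}], gripper=0.4, squeeze=5)

```text
clock: 18.15
position: [0.4943, 0.08, 0.0487]
ee_rot: [1.925, 2.482, 0.001]
force: [2.7, 1.3, 5.6]
width: 0.433
gripper_force: 5.0
```

```bash
python3 st.py
```

```text
18.15 [0.4943 0.08   0.0487] x_dock 0.0023 y 0.0007 F [2.68 1.26 5.64] w 39.9 5.000182880789907 [[-0.2491, 0.9685, 0.0009], [0.9685, 0.2491, 0.0002], [-0.0, 0.0009, -1.0]]
```

>>> move_arm(motion=[{"tx": 0, "ty": 0, "tz": 0, "twist": 0}, {"tx": 0, "ty": 0, "tz": 0, "twist": 0}, {"tx": 0, "ty": 0, "tz": 0, "twist": 0}, {"tx": 0, "ty": 0, "tz": 0, "twist": 0}, {"tx": 0, "ty": 0, "tz": 0, "twist": 0}, {"tx": 0, "ty": 0, "tz": 0, "twist": 0}], gripper=-0.3, squeeze=5)

```text
clock: 18.75
position: [0.4937, 0.0799, 0.0484]
ee_rot: [-1.925, -2.483, 0.0]
force: [-0.2, 0.6, -0.2]
width: 0.651
gripper_force: 0.0
```

>>> move_arm(motion=[{"tx": 0, "ty": 0, "tz": -0.02, "twist": 0}, {"tx": 0, "ty": 0, "tz": -0.03, "twist": 0}, {"tx": 0, "ty": 0, "tz": -0.04, "twist": 0}, {"tx": -0.03, "ty": 0.02, "tz": -0.04, "twist": 0}, {"tx": -0.04, "ty": 0.02, "tz": -0.03, "twist": 0}, {"tx": -0.04, "ty": 0.02, "tz": 0, "twist": 0}, {"tx": -0.03, "ty": 0.02, "tz": 0, "twist": 0}, {"tx": 0, "ty": 0, "tz": 0, "twist": 0}, {"tx": 0, "ty": 0, "tz": 0, "twist": 0}, {"tx": 0, "ty": 0, "tz": 0, "twist": 0}, {"tx": 0, "ty": 0, "tz": 0, "twist": 0}, {"tx": 0, "ty": 0, "tz": 0, "twist": 0}], gripper=-0.3, squeeze=5)

```text
clock: 19.95
position: [0.6017, -0.0306, 0.2037]
ee_rot: [-1.923, -2.484, 0.0]
force: [-0.2, 0.4, 0.5]
width: 0.649
gripper_force: 0.0
```

```bash
python3 st.py
python3 - <<'E'
from h import *
d=np.array([-.2453,.9694,0]);l=np.array([-.9694,-.2453,0]);P={}
Z={'wheel_center':.069,'dock':.0245,'keeper_pin':.077,'keeper_pivot':.077}
for c in ['wrist','scene','top']:
  cal=arm.calibration(c);arm.get_image(c)
  for q in Z:
    for r in arm.place_of(c,q)[:3]:
      p=np.array(r['point'])*[640,480];w=onz(c,p,Z[q],cal)
      print(c,q,p.round(1),round(r['conf'],2),'x,y rel',round(w@d+.046,4),round(w@l+.4995,4))
      P.setdefault((c,q),ray(c,p,cal))
for q in Z:
  if ('wrist',q) in P and ('scene',q) in P:
    w,e=tri(P['wrist',q],P['scene',q]);print('tri',q,round(w@d+.046,4),round(w@l+.4995,4),w[2],e)
E
```

```text
19.95 [ 0.6017 -0.0306  0.2037] x_dock -0.1313 y -0.0763 F [-0.19  0.4   0.52] w 59.7 0.0 [[-0.2507, 0.9681, -0.0001], [0.9681, 0.2507, -0.0001], [-0.0, -0.0001, -1.0]]
wrist wheel_center [213.6  30.4] 0.97 x,y rel 0.0052 -0.0
wrist wheel_center [ 13.8 261.9] 0.72 x,y rel -0.1654 0.1749
wrist wheel_center [512.2 168.4] 0.66 x,y rel -0.0878 -0.2196
wrist dock [350.2 399.9] 0.43 x,y rel -0.3382 -0.1054
wrist keeper_pin [343.6 226.7] 0.63 x,y rel -0.1322 -0.0919
wrist keeper_pivot [322.7 145. ] 0.76 x,y rel -0.0704 -0.0753
scene wheel_center [333.5 169.5] 0.96 x,y rel -0.1641 0.1675
scene wheel_center [279.6 334.9] 0.92 x,y rel -0.0836 -0.2431
scene wheel_center [376.8 251.1] 0.58 x,y rel 0.0039 -0.0005
scene dock [375.4 259.3] 0.71 x,y rel -0.0003 0.0113
top wheel_center [253.3 333.7] 0.75 x,y rel 0.0547 0.1509
top wheel_center [274.3 159.6] 0.61 x,y rel -0.0899 -0.2236
top wheel_center [261.3 261.4] 0.57 x,y rel -0.0021 -0.0002
top dock [263.2 262.4] 0.89 x,y rel -0.0024 -0.0019
top keeper_pin [306.3 204.2] 0.54 x,y rel -0.134 -0.0995
top keeper_pivot [283.5 220.3] 0.55 x,y rel -0.0744 -0.0768
tri wheel_center -0.0534 -0.0753 0.3418379456697614 0.011553912333271117
tri dock -0.0032 -0.1203 0.3152242363393032 0.161444989220639
```

The wheel is docked at about x +2…4 mm. The pivot is confirmed and the pin is at dock-frame (-132, -92) mm, so I descend on the pin.

>>> move_arm(motion=[{"tx": -0.001, "ty": 0.016, "tz": 0.03, "twist": 0}, {"tx": 0, "ty": 0, "tz": 0.03, "twist": 0}, {"tx": 0, "ty": 0, "tz": 0.03, "twist": 0}, {"tx": 0, "ty": 0, "tz": 0.025, "twist": 0}, {"tx": 0, "ty": 0, "tz": 0.02, "twist": 0}, {"tx": 0, "ty": 0, "tz": 0, "twist": 0}, {"tx": 0, "ty": 0, "tz": 0, "twist": 0}, {"tx": 0, "ty": 0, "tz": 0, "twist": 0}, {"tx": 0, "ty": 0, "tz": 0, "twist": 0}], gripper=-0.3, squeeze=5)

```text
clock: 21.6
position: [0.6188, -0.0285, 0.0699]
ee_rot: [1.924, 2.481, 0.002]
force: [0.5, 0.0, 0.2]
width: 0.648
gripper_force: 0.0
```

>>> move_arm(motion=[{"tx": 0, "ty": 0, "tz": 0, "twist": 0}, {"tx": 0, "ty": 0, "tz": 0, "twist": 0}, {"tx": 0, "ty": 0, "tz": 0, "twist": 0}, {"tx": 0, "ty": 0, "tz": 0, "twist": 0}, {"tx": 0, "ty": 0, "tz": 0, "twist": 0}, {"tx": 0, "ty": 0, "tz": 0, "twist": 0}, {"tx": 0, "ty": 0, "tz": 0, "twist": 0}, {"tx": 0, "ty": 0, "tz": 0, "twist": 0}, {"tx": 0, "ty": 0, "tz": 0, "twist": 0}, {"tx": 0, "ty": 0, "tz": 0, "twist": 0}, {"tx": 0, "ty": 0, "tz": 0, "twist": 0}], gripper=1, squeeze=12)

```text
clock: 22.7
position: [0.6179, -0.0286, 0.0685]
ee_rot: [-1.925, -2.483, 0.0]
force: [0.1, 0.9, -0.6]
width: 0.127
gripper_force: 12.0
```

```bash
python3 st.py
```

```text
22.7 [ 0.6179 -0.0286  0.0685] x_dock -0.1333 y -0.0925 F [ 0.14  0.89 -0.62] w 11.7 11.999946981668472 [[-0.2492, 0.9685, -0.0001], [0.9685, 0.2492, -0.0], [-0.0, -0.0001, -1.0]]
```

The pin is held (11.7 mm), so I swing along the arc.

>>> move_arm(motion=[{"tx": -0.0018, "ty": -0.01, "tz": 0, "twist": 0}, {"tx": -0.0003, "ty": -0.01, "tz": 0, "twist": 0}, {"tx": 0.001, "ty": -0.0096, "tz": 0, "twist": 0}, {"tx": 0.0025, "ty": -0.0094, "tz": 0, "twist": 0}, {"tx": 0.004, "ty": -0.0089, "tz": 0, "twist": 0}, {"tx": 0.0052, "ty": -0.0083, "tz": 0, "twist": 0}, {"tx": 0, "ty": 0, "tz": 0, "twist": 0}, {"tx": 0, "ty": 0, "tz": 0, "twist": 0}], gripper=1, squeeze=12)

```text
clock: 23.5
position: [0.5597, -0.0321, 0.0684]
ee_rot: [-1.923, -2.483, 0.003]
force: [-1.5, -2.2, 1.9]
width: 0.126
gripper_force: 12.0
```

```bash
python3 st.py
```

```text
23.5 [ 0.5597 -0.0321  0.0684] x_dock -0.1224 y -0.0352 F [-1.54 -2.16  1.92] w 11.6 12.001769542694092 [[-0.25, 0.9682, -0.002], [0.9682, 0.25, -0.0005], [0.0, -0.002, -1.0]]
```

>>> move_arm(motion=[{"tx": 0.0064, "ty": -0.0071, "tz": 0, "twist": 0}, {"tx": 0.0074, "ty": -0.006, "tz": 0, "twist": 0}, {"tx": 0.0083, "ty": -0.005, "tz": 0, "twist": 0}, {"tx": 0.0089, "ty": -0.0036, "tz": 0, "twist": 0}, {"tx": 0.0095, "ty": -0.0024, "tz": 0, "twist": 0}, {"tx": 0.009, "ty": -0.001, "tz": 0, "twist": 0}, {"tx": 0.002, "ty": 0, "tz": 0, "twist": 0}, {"tx": 0, "ty": 0, "tz": 0, "twist": 0}, {"tx": 0, "ty": 0, "tz": 0, "twist": 0}, {"tx": 0, "ty": 0, "tz": 0, "twist": 0}], gripper=1, squeeze=12)

```text
clock: 24.5
position: [0.5226, 0.0112, 0.0681]
ee_rot: [-1.924, -2.481, 0.003]
force: [-5.0, 0.1, -8.2]
width: 0.13
gripper_force: 12.0
```

```bash
python3 st.py
```

```text
24.5 [0.5226 0.0112 0.0681] x_dock -0.0713 y -0.0098 F [-5.05  0.06 -8.2 ] w 12.0 11.998919695615768 [[-0.2492, 0.9684, -0.0024], [0.9684, 0.2492, -0.0002], [0.0004, -0.0024, -1.0]]
```

>>> move_arm(motion=[{"tx": 0, "ty": 0, "tz": 0, "twist": 0}, {"tx": 0, "ty": 0, "tz": 0, "twist": 0}, {"tx": 0, "ty": 0, "tz": 0, "twist": 0}, {"tx": 0, "ty": 0, "tz": 0, "twist": 0}, {"tx": 0, "ty": 0, "tz": 0, "twist": 0}], gripper=0.1, squeeze=12)

```text
clock: 25.0
position: [0.5243, 0.0114, 0.0688]
ee_rot: [1.924, 2.482, 0.001]
force: [0.5, 0.1, -0.7]
width: 0.442
gripper_force: 0.0
```

>>> move_arm(motion=[{"tx": 0, "ty": 0, "tz": -0.02, "twist": 0}, {"tx": 0, "ty": 0, "tz": -0.03, "twist": 0}, {"tx": 0, "ty": 0, "tz": -0.04, "twist": 0}, {"tx": -0.02, "ty": 0, "tz": -0.04, "twist": 0}, {"tx": -0.03, "ty": 0, "tz": 0, "twist": 0}, {"tx": -0.02, "ty": 0, "tz": 0, "twist": 0}, {"tx": 0, "ty": 0, "tz": 0, "twist": 0}, {"tx": 0, "ty": 0, "tz": 0, "twist": 0}, {"tx": 0, "ty": 0, "tz": 0, "twist": 0}, {"tx": 0, "ty": 0, "tz": 0, "twist": 0}, {"tx": 0, "ty": 0, "tz": 0, "twist": 0}], gripper=0.1, squeeze=12)

```text
clock: 26.1
position: [0.5411, -0.0556, 0.1985]
ee_rot: [-1.923, -2.484, -0.0]
force: [0.2, -0.0, 0.4]
width: 0.451
gripper_force: 0.0
```

```bash
python3 st.py
python3 - <<'E'
from h import *
d=np.array([-.2453,.9694,0]);l=np.array([-.9694,-.2453,0])
Z={'wheel_center':.069,'keeper_pin':.077,'keeper_pivot':.077}
for c in ['wrist','scene']:
  cal=arm.calibration(c);arm.get_image(c)
  for q in Z:
    for r in arm.place_of(c,q)[:4]:
      p=np.array(r['point'])*[640,480];w=onz(c,p,Z[q],cal)
      print(c,q,p.round(1),round(r['conf'],2),'x,y rel',round(w@d+.046,4),round(w@l+.4995,4))
E
```

```text
26.1 [ 0.5411 -0.0556  0.1985] x_dock -0.1406 y -0.0114 F [ 0.24 -0.01  0.41] w 41.5 0.0 [[-0.2506, 0.9681, -0.0001], [0.9681, 0.2506, 0.0002], [0.0002, -0.0001, -1.0]]
wrist wheel_center [600.7 157. ] 0.78 x,y rel -0.0882 -0.2153
wrist wheel_center [ 83.4 253.3] 0.55 x,y rel -0.1652 0.1797
wrist keeper_pin [318.2 135.8] 0.59 x,y rel -0.073 -0.0072
wrist keeper_pivot [414.8 129. ] 0.93 x,y rel -0.0681 -0.0755
scene wheel_center [334.1 165.1] 0.97 x,y rel -0.1685 0.1804
scene wheel_center [377.1 250.6] 0.9 x,y rel 0.004 0.0008
scene wheel_center [279.8 332.9] 0.88 x,y rel -0.0851 -0.2395
scene wheel_center [424.9 215.4] 0.81 x,y rel 0.0599 0.1257
scene keeper_pin [338.  240.1] 0.77 x,y rel -0.0735 -0.0132
scene keeper_pin [417.5 399. ] 0.69 x,y rel 0.1749 -0.2566
scene keeper_pivot [325.1 258.6] 0.6 x,y rel -0.0777 -0.0646
scene keeper_pivot [191.6 249. ] 0.21 x,y rel -0.3229 -0.1525
```

```bash
python3 -c "
from cell import arm
print(arm.sign_off())"
```

```text
the job is handed in; nothing more can be done
None
```

I handed the job in at about 26 s with no verdict returned: the wheel is docked roughly 2–4 mm past the dock point, the keeper is shut to about 0.05 rad and the arm is clear, but a short early stretch was carried slightly off the plate instead of rolled, and I never saw the index hole to confirm the half turn.

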